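Square a plate blank to the fence and slide it out over the ledge's end for measuring

ROBOT

A 6-joint arm with a two-finger parallel gripper is mounted at the origin on the work surface. World frame = base frame: x ahead of the robot, y to its left, z up, the work surface at z = 0. Lengths are in mm, angles in rad, forces in N, time in s.
With the tool pointing down it reaches from about 250 to 775 mm from the base axis. Payload 8.9 kg.
Tool frame: the origin (TCP) lies on the centre line of the jaws, within the pads' length; the fingertips stand 8 mm ahead of it and the grasp point (between the pads) lies 11 mm behind it; z points along the fingers, y is the line along which they close (so a half turn about z gives the same grasp; the last joint's range is limited). The gripper opens to 85 mm and grips with 20 to 120 N. Pads are 22 mm wide; open, the fingers measure 114 mm over their backs; the gripper's body (76 mm by 85 mm) begins 54 mm behind the grasp point. The pads swing forward as they close: fully open they stand 13 mm farther back than shut.
Start: joints at [-1.254, 0.291, -0.153, 1.127, 0, 1.431], TCP at [231.096, -471.4, 239.305] pointing down, gripper open.
Joint ranges: [-2.52, 2.52], [-0.91, 1.74], [-1.3, 1.37], [-1.96, 2.02], [-1.52, 1.47], [-3.14, 3.14]. Speed limits (rad/s): [2.22, 2.22, 2.79, 3.14, 3.14, 3.14].

INTERFACE

Orientations are given as [roll, pitch, yaw] about the fixed x, y, z axes, in that order (R = Rz(yaw) Ry(pitch) Rx(roll)).
In Python, from cell import sense, optics, robot gives the robot as it stands. The module is installed in compiled form; this text tells all that it offers.
- The arm moves only by the shell command python3 -m crank 'ROWS' [FORCE]. ROWS is JSON, a list of rows, each an object of numbers: "jaw": the opening, from 0 (shut) to 1 (fully open); "tx", "ty", "tz": the shift along the tool's x, y, z in mm; "ax", "ay", "az": the turn, a rotation vector about the tool's x, y, z in rad. A call has 1 to 8 rows; each row shifts and turns the commanded pose from where the row before left it, along the tool's axes as they then stand; what a row does not reach is not made up. A row lasts 1/8 s, in which the tool goes at most 62.5 mm and 10.7 degrees, less where a joint would pass 70% of its speed; a pose out of reach is approached as far as the arm can. A call with a gripper value outside its range is refused whole. The fingers move at their own pace and stop on an object; FORCE is the grip in N (left out, the last holds). Time passes only in rows, so rows that do not move let the fingers close. It gives the time, the measured TCP pose, the force, the opening and the grip force at its end, in the units of the state.
- sense(): the state, without advancing time (a new reading comes with each control period).
- optics.snapshot(name): name is "side" or "top"; returns (picture, depth): 420x560x3 uint8, blue, green, red; 420x560 float32, mm along the optical axis (not along the pixel's ray), 0 where there is no reading.
- optics.camera_params(name): a dict with "fx", "fy", "cx", "cy" (pixels), "D" ([k1, k2, p1, p2, k3] as OpenCV has them; the pictures are not rectified), "world_to_cam" (4x4, takes a point from world to camera coordinates). Camera axes: x right, y up, looking along -z (the intrinsics and any distortion apply to the point x, -y, -z); pixel columns grow to the right and rows downward; lengths in mm; the calibration is good to about 2 mm. A picture is of the moment at which its call begins. camera_params takes no time and is no camera call.
- robot.finish_job(): hands the job in; it is judged then, once.
The state is a dict: "t": time; "joint_positions": joint angles; "qd": joint speeds; "tau": joint torques, N m; "position": TCP position; "tool_rot": TCP orientation; "ft_force": force on the tool from outside, world axes, zero at the start; "torque": the same for the moment, N m; "grip_width": opening from 0.0 (shut) to 1.0 (fully open); "grasp_force": force on a finger pad.
Only numpy, scipy, OpenCV 4.12 (cv2) and the standard library are available. Lean on these libraries where they do the work, as an engineer would, in place of code of your own. Each camera call takes 0.05 s, during which the arm holds its last target. There are 200 camera calls.

TASK

With the fingertips, first push the aluminium plate lying on the raised wooden ledge back until its long side sits flat against the steel fence. Then push it lengthwise along the fence, towards the end of the ledge where the dial gauge stands, until about a third of its length sticks out past that end, ready to be measured, and leave it lying there still flat against the fence. Never lift the plate or let it tip off, and do not disturb the other things.

Things in the scene. Friction and masses are not known exactly. Their poses are not given: they have to be found in the camera images.
- plate: loose flat aluminium plate, 80 x 140 x 8 mm (x, y, z), about 0.25 kg, four dark bolt-hole marks on top. Origin: centre of its underside; y along its 140 mm length, z up. Starts on the ledge, a little askew, 10 mm or more off the fence. Slides with a push of 1 to 4 N. With more than half its length past the end it tips off
- ledge: fixed plywood ledge, flat top 60 mm above the table. Origin on the table; in its frame the top spans x -85 to +80 mm, y -165 to +165 mm; y runs along its length, +y to the robot's left, x away from the robot. Both ends are open. A third (47 mm) of the plate sticks out when the plate's origin is at y = +142 or -142 mm in this frame
- fence (a point): middle of the fence's face, level with the board's top: a straight dark steel bar 18 mm high along the whole far side of the ledge, its flat face towards the robot at x = +65 mm in the ledge's frame. Flat against it, the plate's origin is at x = +25 mm
- end_left (a point): middle of the ledge's left end edge (+y), on the board's top
- end_right (a point): middle of the ledge's right end edge (-y), on the board's top
- gauge: bench dial gauge, fixed: grey base 110 x 70 mm, 25 mm high, steel column and a round dial (56 mm, white face towards the robot, dark back), 178 mm high overall. Origin: centre of its underside. It stands on the table about 0.31 m from the ledge's middle, off the ledge's left end or off its right end: its side is the end to use
- tube: bystander: upright loose slotted steel tube, diameter 52 mm, 145 mm high, off the ledge's other end, 0.9 kg; origin: centre of its underside
- sleeve: bystander: small steel sleeve, diameter 28 mm, 36 mm high, standing on one front corner (robot side) of the ledge; origin: centre of its underside
- bush: bystander: small flanged brass bush, diameter 28 mm, 28 mm high, standing on the other front corner of the ledge; origin: centre of its underside
- caliper: bystander: caliper, 200 mm long, lying on the table beyond the ledge; origin: on the table under the middle of its beam
- tape: bystander: roll of brown tape, diameter 100 mm, 24 mm high, on the table at the right, farther out than the tube or gauge; origin: centre of its underside
- torch: bystander: black torch 120 mm long, 24 mm thick, lying on the table beyond the ledge; origin: under its rear end, its x along the torch
There are look-alikes about, which are no part of the job. What is shaped like the gauge but orange or yellow is not meant. Several things have the shape of the plate; the one meant has the colours described above.

How it is judged:
By the outcome, as a careful person would: the job done as asked, in the order asked, and still so for the second after the job is handed in, with the robot touching nothing.
It also fails if it takes over 58 s, if anything falls off the work surface, if the arm or the gripper's body presses on something with over 40 N, if the wrist force passes 120 N, or if a joint passes its speed limit or range.

## Working session

There is one attempt and no reset: what is moved stays moved. The work goes in short steps, Python scripts to look and compute and a shell command to move; the robot and the scene stay as the last step left them, time stands still between calls to the robot, and variables do not carry over. Pictures are saved under pics/ and viewed, at most 10 in all, crops included, and the job is handed in when it is done.

```bash
mkdir -p pics; cat > h.py <<'E'
import numpy as np, cv2
from cell import sense, optics, robot
def snap(n,f=None):
    p,d=optics.snapshot(n)
    if f: cv2.imwrite('pics/'+f+'.png',p)
    return p,d
def und(n,uv):
    c=optics.camera_params(n);K=np.array([[c['fx'],0,c['cx']],[0,c['fy'],c['cy']],[0,0,1.]])
    uv=np.array(uv,float).reshape(-1,1,2)
    q=cv2.undistortPoints(uv,K,np.array(c['D'],float)).reshape(-1,2)
    T=np.linalg.inv(np.array(c['world_to_cam']))
    d=np.c_[q[:,0],-q[:,1],-np.ones(len(q))]@T[:3,:3].T
    return T[:3,3],d
def onz(n,uv,z):
    o,d=und(n,uv); return o+d*((z-o[2])/d[:,2])[:,None]
def dep(n,uv,depth):
    o,d=und(n,uv); D=np.array([depth[int(round(v)),int(round(u))] for u,v in uv]); return o+d*D[:,None]
def tri(a,ua,b,ub):
    oa,da=und(a,ua);ob,db=und(b,ub);out=[]
    for x,y in zip(da,db):
        s=np.linalg.lstsq(np.c_[x,-y],ob-oa,rcond=None)[0]; out.append(np.r_[(oa+s[0]*x+ob+s[1]*y)/2,np.linalg.norm(oa+s[0]*x-ob-s[1]*y)])
    return np.array(out)
def proj(n,P):
    c=optics.camera_params(n);K=np.array([[c['fx'],0,c['cx']],[0,c['fy'],c['cy']],[0,0,1.]])
    W=np.array(c['world_to_cam']);q=np.atleast_2d(P)@W[:3,:3].T+W[:3,3]
    return cv2.projectPoints(q*[1,-1,-1],np.zeros(3),np.zeros(3),K,np.array(c['D'],float))[0].reshape(-1,2)
E
python3 - <<'E'
from h import *
np.set_printoptions(precision=3,suppress=True)
for n in('top','side'):
    snap(n,n+'0'); c=optics.camera_params(n); print(n,c['fx'],np.linalg.inv(np.array(c['world_to_cam'])))
print(sense())
E
```

```text
top 402.76655532496466 [[   0.006    0.985   -0.172  383.146]
 [  -0.999    0.011    0.032  -12.326]
 [   0.034    0.172    0.985 1108.812]
 [   0.       0.       0.       1.   ]]
side 393.2023632149891 [[ -0.939   0.191  -0.285 283.763]
 [ -0.343  -0.514   0.786 767.938]
 [  0.004   0.836   0.549 617.695]
 [  0.      0.      0.      1.   ]]
{'t': 0.1, 'joint_positions': array([-1.254,  0.291, -0.154,  1.127,  0.   ,  1.432]), 'qd': array([-0.001, -0.001,  0.001,  0.001,  0.001, -0.001]), 'tau': array([  0.001, -53.797,  33.192,   0.009,  -0.   ,  -0.   ]), 'position': array([ 230.985, -471.046,  238.791]), 'tool_rot': array([-3.14 , -0.   ,  0.456]), 'ft_force': array([ 0.444, -0.304,  0.354]), 'torque': array([-0.049,  0.039,  0.047]), 'grasp_force': 0.0, 'grip_width': 0.9957985625310852}
```

View pics/top0.png

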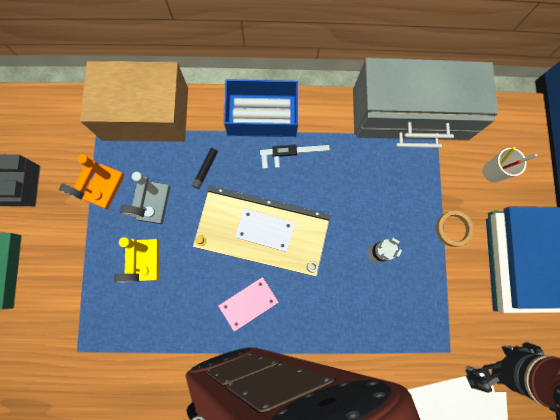

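View pics/side0.png

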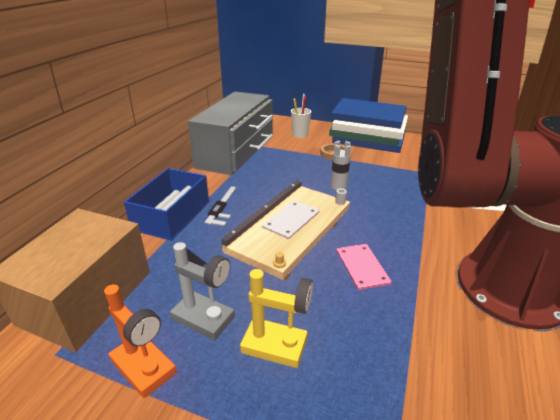

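The top view shows the grey gauge at (150,200), off the ledge's left (+y) end, so that is the end to use. The plate is at (265,230), the bush at (201,239), the sleeve at (311,267) and the tube at (387,250). The orange and yellow gauges and the pink plate are decoys.

```bash
cat > m.py <<'E'
from h import *
np.set_printoptions(precision=1,suppress=True)
def quad(m):
    c=max(cv2.findContours(m,cv2.RETR_EXTERNAL,cv2.CHAIN_APPROX_NONE)[0],key=cv2.contourArea)
    h=cv2.convexHull(c); e=.01
    while len(a:=cv2.approxPolyDP(h,e*cv2.arcLength(h,True),True))>4: e+=.005
    a=a.reshape(-1,2).astype(float); P=c.reshape(-1,2).astype(float); L=[]
    if len(a)<4: return a
    for i in range(4):   # refine each side by a line fit
        p,q=a[i],a[(i+1)%4]; d=(q-p)/np.linalg.norm(q-p); n=np.array([-d[1],d[0]])
        t=(P-p)@d; s=abs((P-p)@n)<2.5; s&=(t>.12*np.linalg.norm(q-p))&(t<.88*np.linalg.norm(q-p))
        vx,vy,x,y=cv2.fitLine(P[s].astype(np.float32),cv2.DIST_HUBER,0,.01,.01).ravel(); L.append(np.cross([x,y,1],[x+vx,y+vy,1]))
    X=[np.cross(L[i-1],L[i]) for i in range(4)]
    return np.array([x[:2]/x[2] for x in X])
def plate(n,box):
    p,d=snap(n); u0,v0,u1,v1=box; h=cv2.cvtColor(p,cv2.COLOR_BGR2HSV)
    roi=np.zeros(p.shape[:2],np.uint8); roi[v0:v1,u0:u1]=255
    m=((h[...,1]<50)&(h[...,2]>120)).astype(np.uint8)*255&roi
    m=cv2.morphologyEx(m,cv2.MORPH_CLOSE,np.ones((3,3)))
    w=((h[...,0]>12)&(h[...,0]<32)&(h[...,1]>50)&(h[...,2]>110)).astype(np.uint8)*255
    return p,d,m,w
E
python3 - <<'E'
from m import *
Q={}
for n,b,lb in(('top',(225,200,300,258),(185,180,335,282)),('side',(255,195,325,242),(222,178,355,272))):
    p,d,m,w=plate(n,b); q=quad(m); Q[n]=q
    print(n,'plate px',q.tolist()); W=onz(n,q,68); print(W, [np.linalg.norm(W[i]-W[i-1]) for i in range(4)]); print('depth z',dep(n,[q.mean(0)],d))
    r=np.zeros_like(w); r[lb[1]:lb[3],lb[0]:lb[2]]=255; 
    l=quad((w|m)&r); print('ledge',l.tolist()); W=onz(n,l,60); print(W)
    cv2.polylines(p,[q.round().astype(int)],1,(0,0,255)); cv2.polylines(p,[l.round().astype(int)],1,(0,255,0))
    cv2.imwrite(f'pics/{n}1.png',cv2.resize(p[lb[1]-60:lb[3]+20,lb[0]-70:lb[2]+70],None,fx=2.5,fy=2.5))
E
```

```text
top plate px [[243.4761315222806, 208.23087747155708], [294.13581750692686, 222.41414465049414], [286.45561236822954, 250.92588120932953], [234.71053049725043, 236.45604963565472]]
[[588.8  62.1  68. ]
 [552.5 -71.2  68. ]
 [477.6 -51.5  68. ]
 [513.9  83.1  68. ]] [np.float64(77.77331818833707), np.float64(138.1718231218093), np.float64(77.55192643183885), np.float64(139.34672250710852)]
depth z [[533.1   5.6  67.1]]
ledge [[208.1021881702143, 191.8857393742041], [327.9689135719818, 220.5257291434131], [314.8870187407983, 275.46796386457726], [193.07037112686407, 246.1475403005228]]
[[ 633.6  157.7   60. ]
 [ 559.9 -161.6   60. ]
 [ 415.2 -125.7   60. ]
 [ 488.4  191.2   60. ]]
side plate px [[319.92105863427713, 209.77237213047437], [287.95297600336016, 237.38878871627864], [260.0353819519806, 225.45137412688229], [293.1761744861227, 200.1248128635613]]
[[474.8 -51.3  68. ]
 [513.1  86.   68. ]
 [591.3  64.9  68. ]
 [553.4 -71.5  68. ]] [np.float64(81.14165049334088), np.float64(142.55526934032753), np.float64(80.98607156498142), np.float64(141.55526805154494)]
depth z [[533.2  11.   68.3]]
ledge [[351.21381777889167, 203.16155933585782], [283.6031217118073, 276.5569730813993], [220.6801541451042, 250.7139450309263], [300.1183572199513, 185.98003417157136]]
[[ 407.8 -123.2   60. ]
 [ 481.3  204.1   60. ]
 [ 641.   174.6   60. ]
 [ 562.9 -162.6   60. ]]
```

View pics/top1.png

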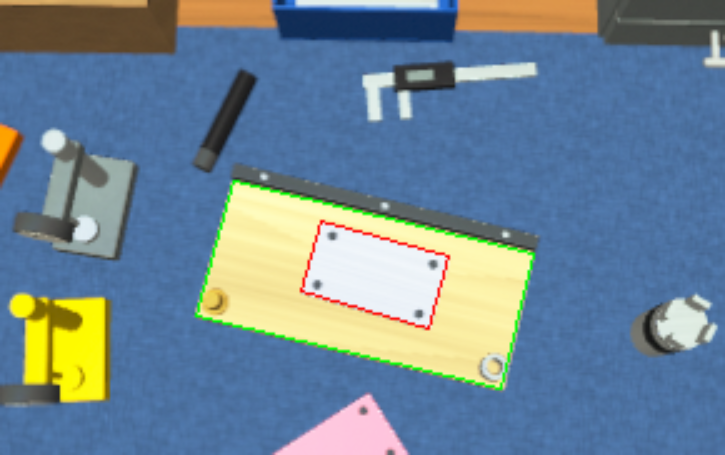

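View pics/side1.png

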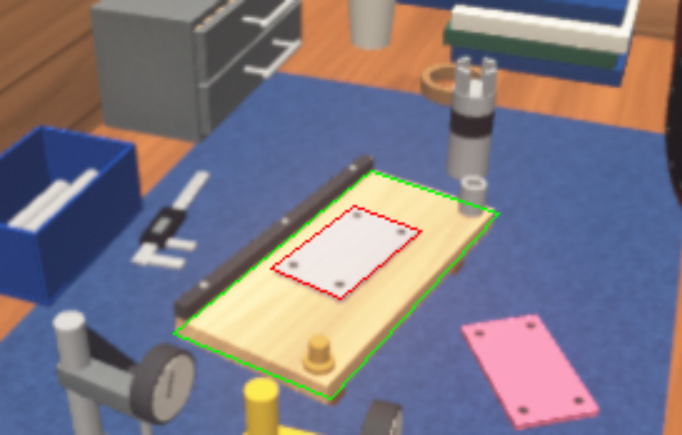

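Top-view geometry checks out: the ledge quad measures 328 x 149 mm (330 x 150 expected), and the plate top is at z ≈ 68. The ledge yaw is about -0.227 with its origin near (534,13). The plate is at ledge (1,-7), skewed about -0.04 rad. I'll move above the near side of the plate.

```bash
python3 -m crank '[{"jaw":0.7,"tx":43.3,"ty":-33.5},{"jaw":0.7,"tx":43.3,"ty":-33.5},{"jaw":0.7,"tx":43.3,"ty":-33.5},{"jaw":0.7,"tx":43.3,"ty":-33.5},{"jaw":0.7,"tx":43.3,"ty":-33.5},{"jaw":0.7,"tx":43.3,"ty":-33.5},{"jaw":0.7,"tx":43.3,"ty":-33.5},{"jaw":0.7,"tx":43.3,"ty":-33.5}]' 30
python3 -m crank '[{"jaw":0.7,"tx":43.3,"ty":-33.5},{"jaw":0.7,"tx":43.3,"ty":-33.5},{"jaw":0.7,"az":-0.18},{"jaw":0.7,"az":-0.18},{"jaw":0.7,"az":-0.18},{"jaw":0.7,"az":-0.18},{"jaw":0.7,"az":-0.18},{"jaw":0.7,"az":-0.18}]'
python3 -m crank '[{"jaw":0.7,"az":-0.18},{"jaw":0.7,"az":-0.18},{"jaw":0.7,"az":-0.18},{"jaw":0.7,"az":-0.18},{"jaw":0.7,"az":-0.18},{"jaw":0.7,"az":-0.18},{"jaw":0.7,"az":-0.18},{"jaw":0.7,"az":-0.119}]'
```

```text
schema error: expected keys jaw, tx, ty, tz, ax, ay, az
schema error: expected keys jaw, tx, ty, tz, ax, ay, az
schema error: expected keys jaw, tx, ty, tz, ax, ay, az
```

```bash
python3 -m crank '[{"jaw":0.7,"tx":43.3,"ty":-33.5,"tz":0,"ax":0,"ay":0,"az":0},{"jaw":0.7,"tx":43.3,"ty":-33.5,"tz":0,"ax":0,"ay":0,"az":0},{"jaw":0.7,"tx":43.3,"ty":-33.5,"tz":0,"ax":0,"ay":0,"az":0},{"jaw":0.7,"tx":43.3,"ty":-33.5,"tz":0,"ax":0,"ay":0,"az":0},{"jaw":0.7,"tx":43.3,"ty":-33.5,"tz":0,"ax":0,"ay":0,"az":0},{"jaw":0.7,"tx":43.3,"ty":-33.5,"tz":0,"ax":0,"ay":0,"az":0},{"jaw":0.7,"tx":43.3,"ty":-33.5,"tz":0,"ax":0,"ay":0,"az":0},{"jaw":0.7,"tx":43.3,"ty":-33.5,"tz":0,"ax":0,"ay":0,"az":0}]' 30
python3 -m crank '[{"jaw":0.7,"tx":43.3,"ty":-33.5,"tz":0,"ax":0,"ay":0,"az":0},{"jaw":0.7,"tx":43.3,"ty":-33.5,"tz":0,"ax":0,"ay":0,"az":0},{"jaw":0.7,"tx":0,"ty":0,"tz":0,"ax":0,"ay":0,"az":-0.18},{"jaw":0.7,"tx":0,"ty":0,"tz":0,"ax":0,"ay":0,"az":-0.18},{"jaw":0.7,"tx":0,"ty":0,"tz":0,"ax":0,"ay":0,"az":-0.18},{"jaw":0.7,"tx":0,"ty":0,"tz":0,"ax":0,"ay":0,"az":-0.18},{"jaw":0.7,"tx":0,"ty":0,"tz":0,"ax":0,"ay":0,"az":-0.18},{"jaw":0.7,"tx":0,"ty":0,"tz":0,"ax":0,"ay":0,"az":-0.18}]'
python3 -m crank '[{"jaw":0.7,"tx":0,"ty":0,"tz":0,"ax":0,"ay":0,"az":-0.18},{"jaw":0.7,"tx":0,"ty":0,"tz":0,"ax":0,"ay":0,"az":-0.18},{"jaw":0.7,"tx":0,"ty":0,"tz":0,"ax":0,"ay":0,"az":-0.18},{"jaw":0.7,"tx":0,"ty":0,"tz":0,"ax":0,"ay":0,"az":-0.18},{"jaw":0.7,"tx":0,"ty":0,"tz":0,"ax":0,"ay":0,"az":-0.18},{"jaw":0.7,"tx":0,"ty":0,"tz":0,"ax":0,"ay":0,"az":-0.18},{"jaw":0.7,"tx":0,"ty":0,"tz":0,"ax":0,"ay":0,"az":-0.18},{"jaw":0.7,"tx":0,"ty":0,"tz":0,"ax":0,"ay":0,"az":-0.119}]'
```

```text
t: 1.2
position: [424.7, -76.6, 239.4]
tool_rot: [3.141, -0.0, 0.456]
ft_force: [0.2, 0.0, 0.4]
grip_width: 0.705
grasp_force: 0.0
t: 2.2
position: [472.3, 20.0, 239.2]
tool_rot: [-3.141, -0.0, 1.542]
ft_force: [1.0, 0.1, -0.1]
grip_width: 0.7
grasp_force: 0.0
t: 3.2
position: [472.3, 20.0, 239.2]
tool_rot: [-3.142, -0.0, 2.92]
ft_force: [0.1, -0.1, 0.5]
grip_width: 0.698
grasp_force: 0.0
```

```bash
python3 -m crank '[{"jaw":0.7,"tx":0,"ty":0,"tz":55,"ax":0,"ay":0,"az":0.005},{"jaw":0.7,"tx":0,"ty":0,"tz":55,"ax":0,"ay":0,"az":0},{"jaw":0.7,"tx":0,"ty":0,"tz":50,"ax":0,"ay":0,"az":0},{"jaw":0.7,"tx":0,"ty":0,"tz":5,"ax":0,"ay":0,"az":0},{"jaw":0.7,"tx":0,"ty":0,"tz":0,"ax":0,"ay":0,"az":0}]'
python3 - <<'E'
from h import *
snap('top','top2');p,d=snap('side'); print(sense()['ft_force'])
cv2.imwrite('pics/side2.png',cv2.resize(p[150:290,210:370],None,fx=4,fy=4,interpolation=cv2.INTER_CUBIC))
E
```

```text
t: 3.82
position: [473.0, 20.0, 75.3]
tool_rot: [3.142, 0.0, 2.91]
ft_force: [0.2, -0.3, 1.0]
grip_width: 0.7
grasp_force: 0.0
[ 0.16948852 -0.52967277 -0.2366    ]
```

View pics/side2.png

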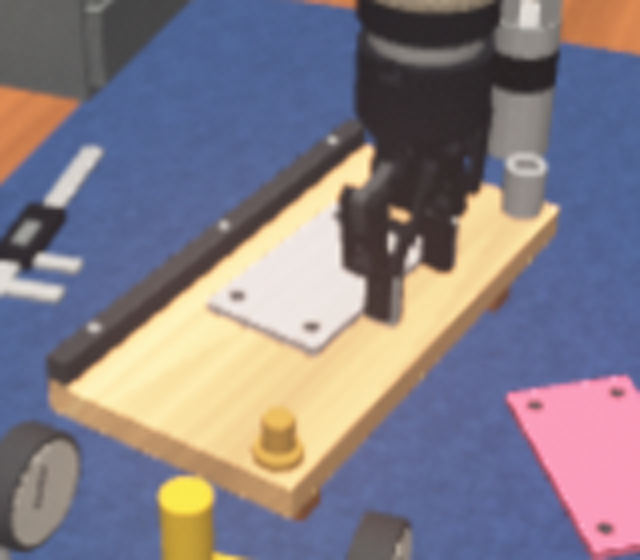

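The side view shows both fingertips above the near margin, at crop (385,315) and (440,265). They are clear of the plate and not yet on the wood. I'll lower them in small steps, watching the force.

```bash
for i in 1 ; do
python3 -m crank '[{"jaw":0.7,"tx":0,"ty":0,"tz":3,"ax":0,"ay":0,"az":0},{"jaw":0.7,"tx":0,"ty":0,"tz":0,"ax":0,"ay":0,"az":0}]' | egrep 'pos|ft_'
python3 -m crank '[{"jaw":0.7,"tx":0,"ty":0,"tz":2,"ax":0,"ay":0,"az":0},{"jaw":0.7,"tx":0,"ty":0,"tz":0,"ax":0,"ay":0,"az":0}]'| egrep 'pos|ft_'
done
```

```text
position: [472.9, 20.0, 71.9]
ft_force: [-0.1, 0.9, -0.4]
position: [472.3, 20.0, 69.2]
ft_force: [-0.0, 0.3, 0.2]
```

```bash

python3 -m crank '[{"jaw":0.7,"tx":0,"ty":0,"tz":1.5,"ax":0,"ay":0,"az":0},{"jaw":0.7,"tx":0,"ty":0,"tz":0,"ax":0,"ay":0,"az":0}]'| egrep 'pos|ft_'
python3 -c "
from h import *
for n in('side','top'):
  p,d=snap(n);T=np.linalg.inv(np.array(optics.camera_params(n)['world_to_cam']))
  # depth points of dark pixels near the fingers, above the ledge front margin
  v,u=np.mgrid[170:290,210:350]; o,dd=und(n,np.c_[u.ravel(),v.ravel()]); D=d[v.ravel(),u.ravel()]; P=o+dd*D[:,None]
  dark=(p[v.ravel(),u.ravel()].max(1)<60)&(D>0)
  q=P-[534,13,0]; x=.9743*q[:,0]-.225*q[:,1]; y=.225*q[:,0]+.9743*q[:,1]
  s=dark&(abs(x+62)<25)&(abs(y+7)<70); z=np.sort(P[s,2]); print(n,s.sum(),z[:12].round(1))
"
```

```text
position: [472.3, 20.0, 67.7]
ft_force: [-0.7, 0.0, -0.3]
side 631 [ 98.1  99.  108.2 111.1 113.9 114.  114.6 116.3 116.6 117.9 119.  120.6]
top 21 [164.7 168.1 168.8 519.9 520.8 524.7 532.1 533.6 534.8 535.1 535.8 535.9]
```

```bash

python3 -m crank '[{"jaw":0.7,"tx":0,"ty":0,"tz":1.5,"ax":0,"ay":0,"az":0},{"jaw":0.7,"tx":0,"ty":0,"tz":0,"ax":0,"ay":0,"az":0}]'| egrep 'pos|ft_'
python3 -m crank '[{"jaw":0.7,"tx":0,"ty":0,"tz":1,"ax":0,"ay":0,"az":0},{"jaw":0.7,"tx":0,"ty":0,"tz":0,"ax":0,"ay":0,"az":0}]'| egrep 'pos|ft_'
```

```text
position: [472.3, 20.0, 66.2]
ft_force: [-0.4, -0.4, -0.2]
position: [472.4, 20.0, 65.2]
ft_force: [0.5, -1.0, 1.7]
```

```bash

python3 -m crank '[{"jaw":0.7,"tx":0,"ty":0,"tz":1,"ax":0,"ay":0,"az":0},{"jaw":0.7,"tx":0,"ty":0,"tz":0,"ax":0,"ay":0,"az":0}]'| egrep 'pos|ft_'
python3 -c "
from h import *
p,d=snap('side')
cv2.imwrite('pics/side3.png',cv2.resize(p[190:260,260:350],None,fx=8,fy=8,interpolation=cv2.INTER_CUBIC))"
```

```text
position: [472.4, 20.0, 64.2]
ft_force: [-0.0, -0.4, 1.1]
```

View pics/side3.png

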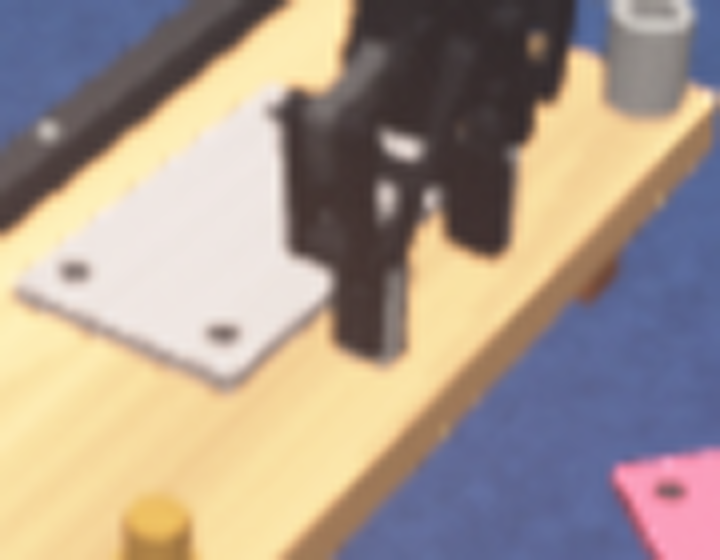

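```bash
python3 -c "
from h import *
print([(z,proj('side',[[471.6,65.4,z]]).round(1).tolist()) for z in (58,62,66,70)])"
python3 -m crank '[{"jaw":0.7,"tx":0,"ty":0,"tz":1,"ax":0,"ay":0,"az":0},{"jaw":0.7,"tx":0,"ty":0,"tz":0,"ax":0,"ay":0,"az":0}]'| egrep 'pos|ft_'
python3 -m crank '[{"jaw":0.7,"tx":0,"ty":0,"tz":1,"ax":0,"ay":0,"az":0},{"jaw":0.7,"tx":0,"ty":0,"tz":0,"ax":0,"ay":0,"az":0}]'| egrep 'pos|ft_'
```

```text
[(58, [[307.7, 239.5]]), (62, [[307.8, 238.2]]), (66, [[307.8, 236.8]]), (70, [[307.9, 235.4]])]
position: [472.3, 20.0, 63.2]
ft_force: [-0.0, 0.7, -0.6]
position: [472.5, 20.0, 63.0]
ft_force: [-3.1, 0.5, 11.1]
```

Contact with the wood came at TCP z ≈ 62.9, so the tips sit about 2.9 mm below the TCP at this opening. I'll rise 2.5 mm and push towards the fence (tool -x).

```bash

python3 -m crank '[{"jaw":0.7,"tx":0,"ty":0,"tz":-3,"ax":0,"ay":0,"az":0},{"jaw":0.7,"tx":-5,"ty":0,"tz":0,"ax":0,"ay":0,"az":0},{"jaw":0.7,"tx":-4,"ty":0,"tz":0,"ax":0,"ay":0,"az":0},{"jaw":0.7,"tx":-4,"ty":0,"tz":0,"ax":0,"ay":0,"az":0},{"jaw":0.7,"tx":-4,"ty":0,"tz":0,"ax":0,"ay":0,"az":0},{"jaw":0.7,"tx":-4,"ty":0,"tz":0,"ax":0,"ay":0,"az":0},{"jaw":0.7,"tx":-4,"ty":0,"tz":0,"ax":0,"ay":0,"az":0},{"jaw":0.7,"tx":0,"ty":0,"tz":0,"ax":0,"ay":0,"az":0}]'
python3 - <<'E'
from h import *
p,d=snap('side')
cv2.imwrite('pics/side4.png',cv2.resize(p[170:290,210:370],None,fx=4,fy=4,interpolation=cv2.INTER_CUBIC))
E
```

```text
t: 7.08
position: [497.5, 14.1, 65.4]
tool_rot: [3.141, 0.001, 2.91]
ft_force: [-0.0, 0.1, 0.3]
grip_width: 0.698
grasp_force: 0.0
```

View pics/side4.png

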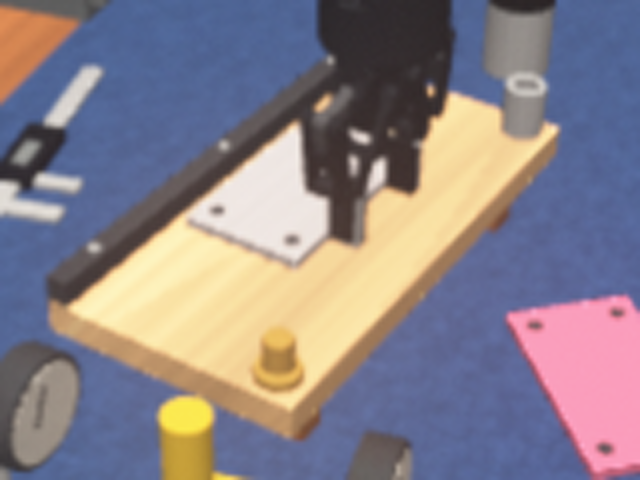

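The plate is moving with the fingers; its left corners are at crop (190,220) and (297,262), still a few mm off the fence. I'll continue in small steps.

```bash

python3 -m crank '[{"jaw":0.7,"tx":-2.5,"ty":0,"tz":0,"ax":0,"ay":0,"az":0},{"jaw":0.7,"tx":-2.5,"ty":0,"tz":0,"ax":0,"ay":0,"az":0}]'| egrep 'pos|ft_'
python3 -m crank '[{"jaw":0.7,"tx":-2,"ty":0,"tz":0,"ax":0,"ay":0,"az":0}]'| egrep 'pos|ft_'
python3 -m crank '[{"jaw":0.7,"tx":-1,"ty":0,"tz":0,"ax":0,"ay":0,"az":0}]'| egrep 'pos|ft_'
python3 -m crank '[{"jaw":0.7,"tx":-1,"ty":0,"tz":0,"ax":0,"ay":0,"az":0}]'| egrep 'pos|ft_'
```

```text
position: [501.0, 13.2, 65.3]
ft_force: [-3.7, 0.6, 4.3]
position: [503.3, 12.7, 65.3]
ft_force: [-3.1, 0.9, 2.8]
position: [504.6, 12.4, 65.3]
ft_force: [-3.2, 1.0, 2.7]
position: [505.4, 12.2, 65.3]
ft_force: [-3.8, 0.3, 3.2]
```

```bash

python3 -m crank '[{"jaw":0.7,"tx":-1,"ty":0,"tz":0,"ax":0,"ay":0,"az":0}]'| egrep 'pos|ft_'
python3 -m crank '[{"jaw":0.7,"tx":-1,"ty":0,"tz":0,"ax":0,"ay":0,"az":0}]'| egrep 'pos|ft_'
python3 -m crank '[{"jaw":0.7,"tx":-1,"ty":0,"tz":0,"ax":0,"ay":0,"az":0}]'| egrep 'pos|ft_'
```

```text
position: [506.0, 12.1, 65.2]
ft_force: [-7.1, 1.9, 5.2]
position: [506.0, 12.0, 65.1]
ft_force: [-9.3, 1.3, 7.8]
position: [506.1, 12.0, 65.0]
ft_force: [-13.8, 2.8, 12.4]
```

It stopped at x = 506.0 with the force climbing to 14 N, so the plate is on the fence, as predicted (-26 to -27). I'll back off, rise, turn a quarter and look.

```bash

python3 -m crank '[{"jaw":0.7,"tx":5,"ty":0,"tz":0,"ax":0,"ay":0,"az":0},{"jaw":0.7,"tx":10,"ty":0,"tz":0,"ax":0,"ay":0,"az":0},{"jaw":0.7,"tx":0,"ty":0,"tz":-40,"ax":0,"ay":0,"az":0},{"jaw":0.4,"tx":0,"ty":0,"tz":-40,"ax":0,"ay":0,"az":0.17},{"jaw":0.4,"tx":0,"ty":0,"tz":0,"ax":0,"ay":0,"az":0.18},{"jaw":0.4,"tx":0,"ty":0,"tz":0,"ax":0,"ay":0,"az":0.18},{"jaw":0.4,"tx":0,"ty":0,"tz":0,"ax":0,"ay":0,"az":0.18},{"jaw":0.4,"tx":0,"ty":0,"tz":0,"ax":0,"ay":0,"az":0.18}]' |egrep 'pos|rot|ft'
python3 -m crank '[{"jaw":0.4,"tx":0,"ty":0,"tz":0,"ax":0,"ay":0,"az":0.18},{"jaw":0.4,"tx":0,"ty":0,"tz":0,"ax":0,"ay":0,"az":0.18},{"jaw":0.4,"tx":0,"ty":0,"tz":0,"ax":0,"ay":0,"az":0.18},{"jaw":0.4,"tx":0,"ty":0,"tz":0,"ax":0,"ay":0,"az":0.136},{"jaw":0.4,"tx":-47,"ty":31,"tz":0,"ax":0,"ay":0,"az":0},{"jaw":0.4,"tx":-46,"ty":31,"tz":0,"ax":0,"ay":0,"az":0},{"jaw":0.4,"tx":0,"ty":0,"tz":0,"ax":0,"ay":0,"az":0}]'
python3 - <<'E'
from h import *
p,d=snap('side')
cv2.imwrite('pics/side5.png',cv2.resize(p[170:290,210:370],None,fx=4,fy=4,interpolation=cv2.INTER_CUBIC))
E
```

```text
position: [493.9, 14.9, 145.4]
tool_rot: [3.141, 0.001, 2.014]
ft_force: [-0.1, -0.0, 0.4]
t: 10.0
position: [534.7, -92.9, 145.3]
tool_rot: [3.139, 0.001, 1.34]
ft_force: [0.2, 0.6, 0.2]
grip_width: 0.398
grasp_force: 0.0
```

View pics/side5.png

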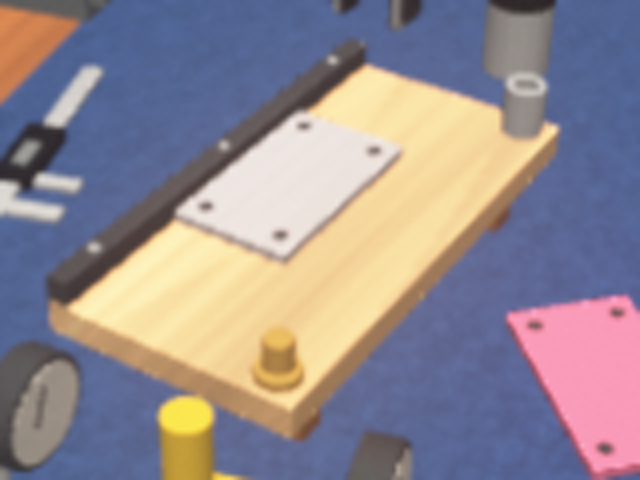

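The plate lies flat on the fence, with corners at crop (178,212), (297,112), (400,150) and (285,258). I'll measure it.

```bash
cat >> m.py <<'E'
def meas(b,n='side'):
    p,d,m,w=plate(n,b); q=quad(m); W=onz(n,q,68)[:,:2]; e=W-[534,13.1]
    L=np.c_[e@[.9743,-.225],e@[.225,.9743]]
    print('ledge corners',L.tolist(),'centre',L.mean(0)); return L
E
python3 -c "
from m import *
L=meas((245,185,325,242)); v=L[np.argsort(L[:,0])]; f=v[2:];r=v[:2]
for s in(f,r):
  s=s[np.argsort(s[:,1])];d=s[1]-s[0];print('skew',-d[0]/d[1],np.hypot(*d))
print(sense()['position'],sense()['tool_rot'])"
```

```text
ledge corners [[-16.64558463281795, -75.9460484824437], [-15.475251784336065, 67.15699509340631], [66.12306734267275, 65.29757459559998], [66.26000938365529, -75.1289642175567]] centre [25.1 -4.7]
skew 0.0009751863297345768 140.426605585144
skew -0.008178252671904671 143.1078291347048
[533.1 -89.9 145.1] [-3.1 -0.   1.3]
```

```bash

python3 -m crank '[{"jaw":0.4,"tx":0,"ty":0,"tz":40,"ax":0,"ay":0,"az":0},{"jaw":0.4,"tx":0,"ty":0,"tz":27,"ax":0,"ay":0,"az":0},{"jaw":0.4,"tx":0,"ty":0,"tz":3,"ax":0,"ay":0,"az":0},{"jaw":0.4,"tx":0,"ty":0,"tz":0,"ax":0,"ay":0,"az":0}]' |egrep 'pos|rot|ft'
python3 -m crank '[{"jaw":0.4,"tx":0,"ty":0,"tz":3,"ax":0,"ay":0,"az":0},{"jaw":0.4,"tx":0,"ty":0,"tz":0,"ax":0,"ay":0,"az":0}]' |egrep 'pos|ft'
python3 -m crank '[{"jaw":0.4,"tx":0,"ty":0,"tz":2,"ax":0,"ay":0,"az":0},{"jaw":0.4,"tx":0,"ty":0,"tz":0,"ax":0,"ay":0,"az":0}]' |egrep 'pos|ft'
python3 -m crank '[{"jaw":0.4,"tx":0,"ty":0,"tz":1,"ax":0,"ay":0,"az":0},{"jaw":0.4,"tx":0,"ty":0,"tz":0,"ax":0,"ay":0,"az":0}]' |egrep 'pos|ft'
```

```text
position: [533.5, -89.0, 76.1]
tool_rot: [3.141, -0.0, 1.345]
ft_force: [0.3, 0.4, -0.3]
position: [533.7, -89.7, 72.9]
ft_force: [-0.3, -0.2, 0.8]
position: [533.3, -89.7, 70.3]
ft_force: [-0.7, 0.0, 0.4]
position: [533.2, -89.6, 69.2]
ft_force: [0.2, 0.7, 0.9]
```

```bash

python3 -m crank '[{"jaw":0.4,"tx":0,"ty":0,"tz":1,"ax":0,"ay":0,"az":0},{"jaw":0.4,"tx":0,"ty":0,"tz":0,"ax":0,"ay":0,"az":0}]' |egrep 'pos|ft'
python3 -m crank '[{"jaw":0.4,"tx":0,"ty":0,"tz":1,"ax":0,"ay":0,"az":0},{"jaw":0.4,"tx":0,"ty":0,"tz":0,"ax":0,"ay":0,"az":0}]' |egrep 'pos|ft'
```

```text
position: [533.3, -89.6, 68.2]
ft_force: [-0.1, 0.8, 0.1]
position: [533.3, -89.6, 67.3]
ft_force: [0.5, -0.0, -0.1]
```

```bash

python3 -m crank '[{"jaw":0.4,"tx":0,"ty":0,"tz":1,"ax":0,"ay":0,"az":0},{"jaw":0.4,"tx":0,"ty":0,"tz":0,"ax":0,"ay":0,"az":0}]' |egrep 'pos|ft'
```

```text
position: [533.4, -89.6, 67.2]
ft_force: [-3.8, 0.4, 12.4]
```

Touched at 67.2. I'll rise 3 mm and push along the fence (tool +x).

```bash

python3 -m crank '[{"jaw":0.4,"tx":0,"ty":0,"tz":-3,"ax":0,"ay":0,"az":0},{"jaw":0.4,"tx":6,"ty":0,"tz":0,"ax":0,"ay":0,"az":0},{"jaw":0.4,"tx":4,"ty":0,"tz":0,"ax":0,"ay":0,"az":0},{"jaw":0.4,"tx":4,"ty":0,"tz":0,"ax":0,"ay":0,"az":0},{"jaw":0.4,"tx":5,"ty":0,"tz":0,"ax":0,"ay":0,"az":0},{"jaw":0.4,"tx":5,"ty":0,"tz":0,"ax":0,"ay":0,"az":0},{"jaw":0.4,"tx":5,"ty":0,"tz":0,"ax":0,"ay":0,"az":0}]' |egrep 'pos|ft'
python3 -m crank '[{"jaw":0.4,"tx":5,"ty":0,"tz":0,"ax":0,"ay":0,"az":0},{"jaw":0.4,"tx":5,"ty":0,"tz":0,"ax":0,"ay":0,"az":0},{"jaw":0.4,"tx":5,"ty":0,"tz":0,"ax":0,"ay":0,"az":0},{"jaw":0.4,"tx":5,"ty":0,"tz":0,"ax":0,"ay":0,"az":0}]'  |egrep 'pos|rot|ft'
python3 - <<'E'
from h import *
p,d=snap('side'); 
cv2.imwrite('pics/side6.png',cv2.resize(p[170:290,210:370],None,fx=4,fy=4,interpolation=cv2.INTER_CUBIC))
E
```

```text
position: [539.8, -61.0, 69.2]
ft_force: [-0.4, -0.9, -0.6]
position: [544.4, -41.6, 69.3]
tool_rot: [3.142, -0.0, 1.344]
ft_force: [-0.2, -1.0, -0.8]
```

View pics/side6.png

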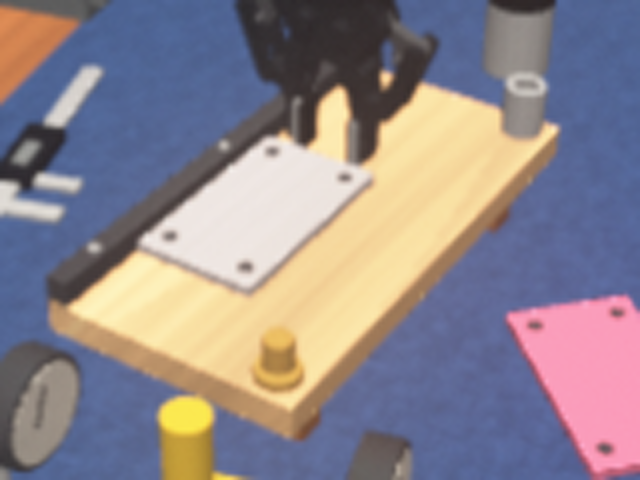

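The fingers are pushing the right end squarely, and the plate is still on the fence (crop (142,240)–(275,138)). About 112 mm remain, so I'll go 96 and measure.

```bash

python3 -m crank '[{"jaw":0.4,"tx":4,"ty":0,"tz":0,"ax":0,"ay":0,"az":0},{"jaw":0.4,"tx":4,"ty":0,"tz":0,"ax":0,"ay":0,"az":0},{"jaw":0.4,"tx":4,"ty":0,"tz":0,"ax":0,"ay":0,"az":0},{"jaw":0.4,"tx":4,"ty":0,"tz":0,"ax":0,"ay":0,"az":0},{"jaw":0.4,"tx":4,"ty":0,"tz":0,"ax":0,"ay":0,"az":0},{"jaw":0.4,"tx":4,"ty":0,"tz":0,"ax":0,"ay":0,"az":0},{"jaw":0.4,"tx":4,"ty":0,"tz":0,"ax":0,"ay":0,"az":0},{"jaw":0.4,"tx":4,"ty":0,"tz":0,"ax":0,"ay":0,"az":0}]' |egrep 'pos|ft'
python3 -m crank '[{"jaw":0.4,"tx":4,"ty":0,"tz":0,"ax":0,"ay":0,"az":0},{"jaw":0.4,"tx":4,"ty":0,"tz":0,"ax":0,"ay":0,"az":0},{"jaw":0.4,"tx":4,"ty":0,"tz":0,"ax":0,"ay":0,"az":0},{"jaw":0.4,"tx":4,"ty":0,"tz":0,"ax":0,"ay":0,"az":0},{"jaw":0.4,"tx":4,"ty":0,"tz":0,"ax":0,"ay":0,"az":0},{"jaw":0.4,"tx":4,"ty":0,"tz":0,"ax":0,"ay":0,"az":0},{"jaw":0.4,"tx":4,"ty":0,"tz":0,"ax":0,"ay":0,"az":0},{"jaw":0.4,"tx":4,"ty":0,"tz":0,"ax":0,"ay":0,"az":0}]' |egrep 'pos|ft'
python3 -m crank '[{"jaw":0.4,"tx":4,"ty":0,"tz":0,"ax":0,"ay":0,"az":0},{"jaw":0.4,"tx":4,"ty":0,"tz":0,"ax":0,"ay":0,"az":0},{"jaw":0.4,"tx":4,"ty":0,"tz":0,"ax":0,"ay":0,"az":0},{"jaw":0.4,"tx":4,"ty":0,"tz":0,"ax":0,"ay":0,"az":0},{"jaw":0.4,"tx":4,"ty":0,"tz":0,"ax":0,"ay":0,"az":0},{"jaw":0.4,"tx":4,"ty":0,"tz":0,"ax":0,"ay":0,"az":0},{"jaw":0.4,"tx":4,"ty":0,"tz":0,"ax":0,"ay":0,"az":0},{"jaw":0.4,"tx":4,"ty":0,"tz":0,"ax":0,"ay":0,"az":0}]'
python3 - <<'E'
from m import *
L=meas((200,205,305,290))
p,d=snap('side'); 
cv2.imwrite('pics/side7.png',cv2.resize(p[170:290,200:360],None,fx=4,fy=4,interpolation=cv2.INTER_CUBIC))
E
```

```text
position: [551.6, -10.5, 69.3]
ft_force: [-1.2, -2.1, 0.8]
position: [558.8, 20.7, 69.3]
ft_force: [-0.6, -2.9, 1.8]
t: 16.52
position: [566.0, 51.9, 69.3]
tool_rot: [-3.142, -0.0, 1.344]
ft_force: [-0.4, -2.7, 0.8]
grip_width: 0.401
grasp_force: 1.3
ledge corners [[21.423000185199903, 11.697219471964544], [-35.9894192824489, 191.83864246222723], [4.119781392955622, 279.96550671739686], [74.51746333808573, 164.9678828991688]] centre [ 16.  162.1]
```

View pics/side7.png

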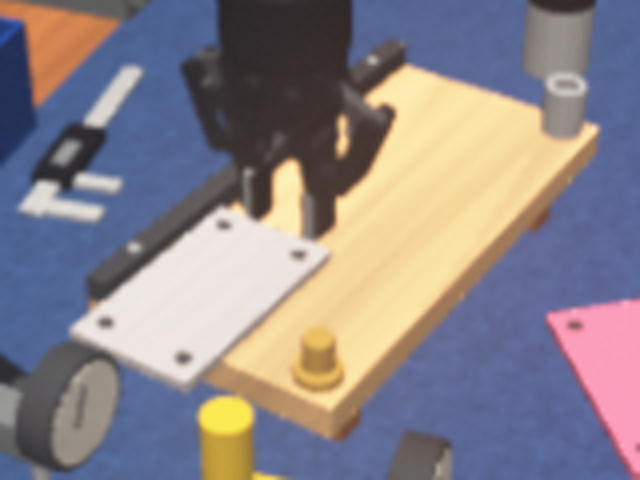

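The plate is sticking out past the left end, with corners at crop (72,328), (187,385), (328,252) and (228,208), and still lies along the fence. I'll measure with a stricter mask, including the ledge's end edge in the same view.

```bash
cat > m2.py <<'E'
from m import *
def run():
    out={}
    for n in('side','top'):
        p,d=snap(n); h=cv2.cvtColor(p,cv2.COLOR_BGR2HSV)
        m=((h[...,1]<40)&(h[...,2]>175)).astype(np.uint8)*255
        r=np.zeros_like(m); b=(205,205,305,272) if n=='side' else (180,185,262,240); r[b[1]:b[3],b[0]:b[2]]=255
        m=cv2.morphologyEx(m&r,cv2.MORPH_CLOSE,np.ones((3,3))); m=cv2.morphologyEx(m,cv2.MORPH_OPEN,np.ones((3,3))); 
        try: q=quad(m)
        except Exception as e: print(n,e); continue
        if len(q)<4: print(n,'bad',q); continue
        e=onz(n,q,68)[:,:2]-[534,13.1]; L=np.c_[e@[.9743,-.225],e@[.225,.9743]]
        print(n,q.tolist(),'\n',L,L.mean(0))
if __name__=='__main__': run()
E
python3 m2.py; python3 -c "
from h import *
# initial ledge left end corners as seen by side0, and plate/ledge sanity
P=lambda x,y,z:[534+.9743*x+.225*y,13.1-.225*x+.9743*y,z]
print(proj('side',[P(-85,165,60),P(65,165,60),P(-15,165,60),P(65,-165,60),P(-85,-165,60)]).round(1).tolist())"
```

```text
side [[282.0470173927068, 232.5302052748525], [245.5415000609144, 265.68420398942504], [217.52936830396433, 252.00113912074806], [254.3149620285076, 221.60629688806594]] 
 [[-15.3  58.1]
 [-14.5 197.6]
 [ 63.9 195.7]
 [ 65.1  58. ]] [ 24.8 127.4]
top max() iterable argument is empty
[[282.3, 272.3], [226.4, 247.3], [255.0, 260.2], [301.0, 186.2], [349.3, 201.7]]
```

The projected ledge corner (282,272) matches the picture. The plate centre is at (24.8, 127.4), flat on the fence, so it needs 14.5 mm more.

```bash

python3 -m crank '[{"jaw":0.4,"tx":4,"ty":0,"tz":0,"ax":0,"ay":0,"az":0},{"jaw":0.4,"tx":4,"ty":0,"tz":0,"ax":0,"ay":0,"az":0},{"jaw":0.4,"tx":3.5,"ty":0,"tz":0,"ax":0,"ay":0,"az":0},{"jaw":0.4,"tx":2,"ty":0,"tz":0,"ax":0,"ay":0,"az":0},{"jaw":0.4,"tx":0.5,"ty":0,"tz":0,"ax":0,"ay":0,"az":0},{"jaw":0.4,"tx":0,"ty":0,"tz":0,"ax":0,"ay":0,"az":0}]' |egrep 'pos|ft'; python3 m2.py
```

```text
position: [569.1, 65.4, 69.3]
ft_force: [0.8, -0.0, -0.6]
side [[278.4947249484121, 235.2668133352626], [240.9401482816952, 270.4088937912989], [218.09269804944879, 251.35300897670712], [251.49682152440087, 224.14177371757543]] 
 [[-14.1  71.5]
 [-15.5 214.5]
 [ 64.3 193.4]
 [ 64.5  70.3]] [ 24.8 137.4]
top max() iterable argument is empty
```

The right-end corners are at y ≈ 71 and the centre at ≈ 142; the far-left corner is hidden by the gauge dial. I'll back off, rise clear, and check the flatness from the bolt marks in both views.

```bash

python3 -m crank '[{"jaw":0.4,"tx":-4,"ty":0,"tz":0,"ax":0,"ay":0,"az":0},{"jaw":0.4,"tx":-10,"ty":0,"tz":0,"ax":0,"ay":0,"az":0},{"jaw":0.4,"tx":0,"ty":0,"tz":-40,"ax":0,"ay":0,"az":0},{"jaw":0.4,"tx":0,"ty":0,"tz":-50,"ax":0,"ay":0,"az":0},{"jaw":0.4,"tx":-50,"ty":-10,"tz":-10,"ax":0,"ay":0,"az":0},{"jaw":0.4,"tx":-60,"ty":-10,"tz":0,"ax":0,"ay":0,"az":0},{"jaw":0.4,"tx":-60,"ty":-10,"tz":0,"ax":0,"ay":0,"az":0},{"jaw":0.4,"tx":-60,"ty":-10,"tz":0,"ax":0,"ay":0,"az":0}]' |egrep 'pos|ft|t:'
cat > m3.py <<'E'
from m import *
P=lambda x,y,z:[534+.9743*x+.225*y,13.1-.225*x+.9743*y,z]
for n in('side','top'):
    p,d=snap(n); g=cv2.cvtColor(p,cv2.COLOR_BGR2GRAY).astype(float); R=[]
    # plate polygon (shrunk) from the expected pose; dark blobs inside it
    poly=proj(n,[P(-12,75,68),P(-12,209,68),P(62,209,68),P(62,75,68)]).round().astype(int)
    k=np.zeros(g.shape,np.uint8); cv2.fillPoly(k,[poly],255)
    m=((g<150)&(k>0)).astype(np.uint8); c,l,s,cc=cv2.connectedComponentsWithStats(m)
    for i in range(1,c):
        if 2<=s[i,4]<=40:
            x,y,w,h=s[i,:4]; sl=np.s_[y-2:y+h+2,x-2:x+w+2]; W=np.clip(200-g[sl],0,None); vv,uu=np.mgrid[sl]
            R.append([(uu*W).sum()/W.sum(),(vv*W).sum()/W.sum()])
    if not R: print(n,'none'); continue
    e=onz(n,R,68)[:,:2]-[534,13.1]; print(n,np.c_[np.array(R),e@[.9743,-.225],e@[.225,.9743]])
    h=cv2.cvtColor(p,cv2.COLOR_BGR2HSV); mm=((h[...,1]<45)&(h[...,2]>150)).astype(np.uint8)*255
    K=cv2.dilate(k,np.ones((9,9))); mm=cv2.morphologyEx(mm&K,cv2.MORPH_CLOSE,np.ones((3,3)))
    q=quad(mm)
    if len(q)==4: e=onz(n,q,68)[:,:2]-[534,13.1]; print(np.c_[e@[.9743,-.225],e@[.225,.9743]])
E
python3 m3.py
```

```text
t: 18.58
position: [474.1, -165.5, 169.6]
tool_rot: [3.141, 0.0, 1.344]
ft_force: [0.5, -0.1, 0.4]
side [[251.8 228.4  53.5  83.7]
 [270.9 236.2  -1.5  84.2]
 [221.2 254.3  52.  197.3]
 [241.5 262.5  -1.3 194.3]]
[[-16.3  72.3]
 [-16.1 216.4]
 [ 65.3 204. ]
 [ 64.7  70.8]]
top [[194.7 193.   51.6 195. ]
 [235.1 202.7  51.4  85.2]
 [189.  212.5  -2.2 195.5]
 [229.8 222.3  -2.3  85.5]]
[[ 63.8 209.1]
 [ 62.5  71.1]
 [-13.8  71. ]
 [-14.5 208.9]]
```

Both views agree. The skew is about 0.001 rad, x = 24.6 (flush is 25) and y ≈ 140–142, so the overhang is about 46 mm. The arm is clear, so I'm handing the job in.

```bash
python3 -c "
from cell import robot,sense; print(sense()['ft_force']); print(robot.finish_job())"
```

```text
[-0.03844474  0.86499511  1.11452472]
the job is handed in; nothing more can be done
None
```

The plate was pushed flat against the fence and then along it until about 46 mm sticks out past the left (gauge) end; it is still flat there, I moved nothing else, and the job is handed in with about 19 s on the robot clock.

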